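Make safe and bleed a torch gas outlet

ROBOT

A 7-joint arm with a two-finger parallel gripper is mounted at the origin on the work surface. World frame = base frame: x ahead of the robot, y to its left, z up, the work surface at z = 0. Lengths are in m, angles in rad, forces in N, time in s.
With the tool pointing down it reaches from about 0.425 to 0.925 m from the base axis. Payload 6.8 kg.
Tool frame: the origin (TCP) lies midway between the tips of the shut fingers; the grasp point (between the pads) lies 19 mm behind it; z points along the fingers, y is the direction in which the jaws open and shut (so a half turn about z gives the same grasp; the last joint's range is limited). The gripper opens to 85 mm and grips with 20 to 120 N. Pads are 22 mm wide; open, the fingers measure 114 mm over their backs; the gripper's body (76 mm by 85 mm) begins 54 mm behind the grasp point. The pads swing forward as they close: fully open they stand 13 mm farther back than shut.
Start: joints at [-0.108, 0.477, 0.022, 1.555, -0.011, 1.109, -0.083], TCP at [0.675, 0, 0.231] pointing down, gripper open.
Joint ranges: [-2.96, 2.96], [-0.34, 2.1], [-1.41, 1.46], [0.24, 2.44], [-1.37, 4.51], [0.17, 1.92], [-2.96, 2.96]. Speed limits (rad/s): [2.39, 2.39, 3.14, 3.14, 3.14, 3.14, 3.14].

INTERFACE

Orientations are given as a rotation vector (axis times angle).
In Python, from bench import r gives the robot as it stands. The module is installed in compiled form; this text tells all that it offers.
- The arm moves only by the tool apply_moves, never from a script. Its argument "plan" is a list that holds one entry, the list of rows, each a list of 7 numbers: the turn, a rotation vector about the tool's x, y, z scaled (see below), then the shift along the tool's x, y, z scaled (see below), then the closure, from -1 (fully open) to 1 (shut). In form: [[[wx, wy, wz, tx, ty, tz, grip], ...]]. A call has 1 to 12 rows; each row is the pose to reach, as a shift and turn from the pose commanded when the call began, along the tool's axes at that moment, turning the shorter way round; what a row does not reach only later rows make up. The controller multiplies each number of a shift by 0.4 m and each number of a turn by 180 degrees. A row lasts 1/12 s, in which the tool goes at most 41.7 mm and 7.16 degrees, less where a joint would pass 70% of its speed; a pose out of reach is approached as far as the arm can. A call with a number of a shift or a turn outside -1 to 1 is refused whole. A call with a gripper value outside its range is refused whole. The fingers move at their own pace and stop on an object; "force" is the grip in N (left out, the last holds). Time passes only in rows, so rows that repeat a pose let the fingers close. It gives the time, the measured TCP pose, the force and the opening at its end, in the units of the state.
- r.get_obs(): the state, without advancing time (a new reading comes with each control period).
- r.grab_frame(name): name is "scene" or "side" or "wrist"; returns a dict with "pixels" (480x640x3 uint8, blue, green, red), "fx", "fy", "cx", "cy" (pixels), "pose" (4x4, takes a point from camera to world coordinates). Camera axes: x right, y up, looking along -z (the intrinsics and any distortion apply to the point x, -y, -z); pixel columns grow to the right and rows downward; lengths in m; the calibration is good to about 2 mm. A picture is of the moment at which its call begins. There is no depth.
- r.hand_in(): hands the job in, once; it reports no verdict.
The state is a dict: "clock": time; "joints": joint angles; "qvel": joint speeds; "tau": joint torques, N m; "tcp_pos": TCP position; "orientation": TCP orientation; "contact_force": force on the tool from outside, world axes, zero at the start; "moment": the same for the moment, N m; "grip_width": finger opening in m.
Only numpy, scipy, OpenCV 4.12 (cv2) and the standard library are available. Lean on these libraries where they do the work, as an engineer would, in place of code of your own. Each camera call takes 0.05 s, during which the arm holds its last target. There are 200 camera calls.

TASK

Bleed the torch gas outlet. First get the spark source out of the way: put the spark lighter into the open drawer and slide the drawer fully shut. Only then take the bleed coupler, press it squarely onto the leaning nipple until it snaps over and is fully home against the spring, and finish while still holding it pressed down there; leave the bowl, the paddle and the rod jar where they are.

Things in the scene. Friction and masses are not known exactly. Their poses are not given: they have to be found in the camera images.
- lighter_center (a point): Spark lighter, loose, 0.08 to 0.17 kg, flat on the bench: black plastic block 60 long x 30 wide x 36 high, steel nozzle at its +x end (80 overall along x), small grey thumb button on top (40 high in all). This point: middle of its length and width, 20 above its underside; z up. Grip it across the 30 mm width (fingers close along its y), 20 to 30 above its underside.
- unit: Low grey drawer unit fixed to the bench, 240 deep (x) x 190 wide (y) x 80 high; origin under its centre, its front is its -x side, facing the robot. One drawer, open at the start.
- unit_drawer0 (a joint): The drawer: 0 is fully shut, the value in m is how far it is pulled out (0.115 to 0.145 at the start). It slides with about 1 N of friction, has no latch and stays where it is left.
- drawer_floor (a point): Middle of the drawer's inner floor, 22 above the bench; moves with the drawer. x points into the unit (pushing along +x shuts it), z up. Inside 195 along x, 148 wide; side walls rise 36 above the floor, the front panel (outer face at x = -119) 46. Only the front part, as long as the joint value and just behind the panel, is uncovered; the rest is under the unit's top. Free height when shut 46.
- unit_drawer0_handle (a point): Middle of the steel bar handle on the drawer front: about 95 long along the drawer's y, about 10 thick, about 45 above the bench, 35 in front of the front panel's face. Axes as the drawer's: x points into the unit, so pushing the bar along +x shuts the drawer.
- coupler_center (a point): Bleed coupler, loose, 0.13 to 0.21 kg, standing on the bench mouth down: round brass body 30 in diameter from 0 to 44 above the mouth, then a square steel grip 26 x 26 from 44 to 84, a thin stub 8 high on top. This point: on its axis, 42 above the mouth; z points from mouth to grip; x, y square to the grip's flats.
- coupler: The same bleed coupler: origin on its axis at the open mouth, same axes. The mouth is a funnel 21 wide that narrows to a 14.4 wide lip 6 to 9 inside, so it centres itself on the nipple if a few mm off.
- nipple_seat (a point): Foot of the nipple on the fixed gas outlet block (100 x 90, grey), 78 above the bench; z points out along the nipple, which leans 0.5 rad from vertical to the block's front (robot's side). Brass nipple 12 in diameter, 36 long, tapered end. With the coupler fully home its mouth rests on a 32 wide steel collar here and its centre is 42 from this point along z.
- valve (a joint): How far the steel valve pin (7 wide, tip 47 from the seat) is pushed in, m: 0 free, 0.009 with the coupler home (end stop 0.010). Spring: 6 N at first, 12 N at home; a coupler let go creeps back, off home. Four sprung balls on the nipple, 18 from the seat, resist with about 10 N when the mouth is 18 to 13 from the seat and snap into the coupler at 8 to 5.
- bowl: Bystander: round terracotta bowl of pebbles, 120 in diameter, 60 high, origin under its middle. Leave alone.
- paddle: Bystander: flat shaping paddle 240 long lying on the bench, handle along its -x. Leave alone.
- rodjar: Bystander: glass jar 72 in diameter, 90 high with glass rods standing to 170; origin under its middle. Leave alone.
There are look-alikes about, which are no part of the job. Of the things like the part that bears lighter_center, leave any that is orange or pink; of the rest the larger one is meant.

How it is judged:
By the outcome, as a careful person would: the job done as asked, in the order asked, and still so for the second after the job is handed in, while the arm keeps its last pose, push and grip.
It also fails if it takes over 67 s, if anything falls off the work surface, if the arm or the gripper's body presses on something with over 40 N, if the wrist force passes 120 N, or if a joint passes its speed limit or range.

## Working session

There is one attempt and no reset: what is moved stays moved. The work goes in short steps, Python scripts to look and compute and a tool call to move; the robot and the scene stay as the last step left them, time stands still between calls to the robot, and variables do not carry over. Pictures are saved under pics/ and viewed, on a budget of 10 in all, crops included, one or two more only if the job needs it, and the job is handed in when it is done.

Besides the shell and the picture viewer there is one more tool, called after "Call:" by a JSON object that holds its "fn" and its "kwargs". apply_moves: Moves the arm, as the interface text tells. Its arguments: {"type":"object","properties":{"plan":{"type":"array","items":{"type":"array","items":{"type":"array","items":{"type":"number","minimum":-1,"maximum":1}}}},"force":{"type":"number"}},"required":["plan"]}

```bash
mkdir -p pics; cat > h.py <<'E'
import numpy as np, cv2
from bench import r
from scipy.spatial.transform import Rotation as R
def snap(n,f):
    d=r.grab_frame(n); np.savez('pics/'+f+'.npz',**{k:np.array(d[k]) for k in d}); cv2.imwrite('pics/'+f+'.png',d['pixels']); return d
def load(f): return np.load('pics/'+f+'.npz',allow_pickle=True)
def ray(d,u,v):
    P=np.array(d['pose']); k=np.array([(u-d['cx'])/d['fx'],-(v-d['cy'])/d['fy'],-1.0])
    return P[:3,3],P[:3,:3]@k
def onz(d,u,v,z):
    o,k=ray(d,u,v); return o+k*(z-o[2])/k[2]
def proj(d,p):
    P=np.array(d['pose']); c=P[:3,:3].T@(np.array(p)-P[:3,3]); return d['cx']+d['fx']*c[0]/-c[2], d['cy']-d['fy']*c[1]/-c[2]
def tri(a,b):
    (o1,k1),(o2,k2)=a,b
    A=np.stack([k1,-k2],1); s=np.linalg.lstsq(A,o2-o1,rcond=None)[0]; p,q=o1+k1*s[0],o2+k2*s[1]
    return (p+q)/2,np.linalg.norm(p-q)
def st():
    o=r.get_obs()
    for k in ('clock','tcp_pos','orientation','contact_force','grip_width','joints'): print(k,np.round(o[k],4))
    return o
E
python3 - <<'E'
from h import *
a=snap('scene','sc0');b=snap('side','si0');print(a.keys())
for d in(a,b): print(np.round(d['pose'],3),d['fx'],d['cx'],d['cy'],{k:d[k] for k in d if k not in('pixels','pose')})
st()
E
```

```text
dict_keys(['pixels', 'fx', 'fy', 'cx', 'cy', 'pose'])
[[ 0.597 -0.619  0.51   1.405]
 [ 0.802  0.445 -0.398 -0.663]
 [ 0.02   0.647  0.762  1.329]
 [ 0.     0.     0.     1.   ]] 581.8379944996326 317.0758459129545 243.51309406530154 {'fx': 581.8379944996326, 'fy': 581.8379944996326, 'cx': 317.0758459129545, 'cy': 243.51309406530154}
[[ 0.681  0.43  -0.593 -0.144]
 [-0.732  0.374 -0.569 -0.711]
 [-0.023  0.822  0.57   0.808]
 [ 0.     0.     0.     1.   ]] 496.79213103375145 319.62243263681546 240.11553284138182 {'fx': 496.79213103375145, 'fy': 496.79213103375145, 'cx': 319.62243263681546, 'cy': 240.11553284138182}
clock 0.1
tcp_pos [ 0.6745 -0.      0.2304]
orientation [-2.2207e+00 -2.2207e+00  1.9000e-03]
contact_force [-0.52    0.0843 -0.524 ]
grip_width 0.0855
joints [-0.1081  0.4777  0.0223  1.5563 -0.0115  1.1093 -0.0831]
```

View pics/sc0.png

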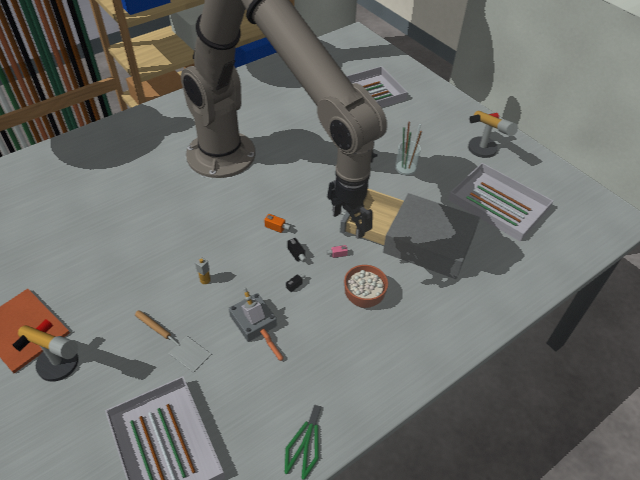

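View pics/si0.png

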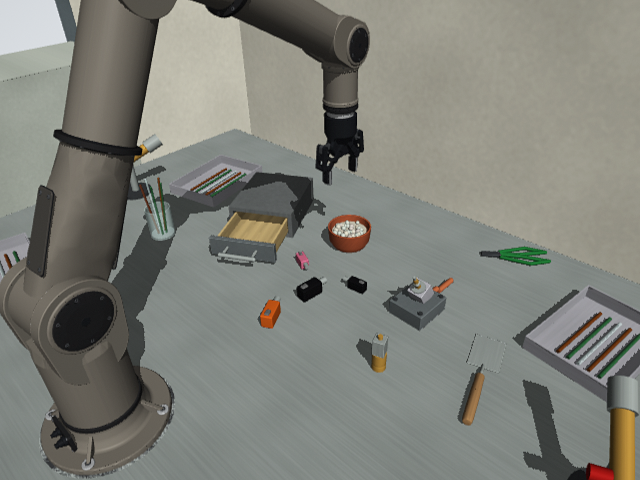

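The scene and side views show these lighter candidates:
- orange: scene (276,223)
- pink: (340,251)
- small black: (295,283)
- larger black: (297,249), which is (311,289) in the side view

The description points to the larger black one. The coupler is at scene (203,271) and side (379,352). The nipple block is at scene (253,315) and side (417,300). I'll check the choice in a close crop.

```bash
python3 - <<'E'
from h import *
a=load('sc0')['pixels'];b=load('si0')['pixels']
def c(im,x,y,w,h): return cv2.resize(im[y:y+h,x:x+w],(400,300),interpolation=cv2.INTER_CUBIC)
cv2.imwrite('pics/c1.png',np.vstack([np.hstack([c(b,285,265,100,75),c(b,350,270,140,105)]),np.hstack([c(b,200,190,120,90),c(a,190,225,120,90)])]))
E
```

```text
(no output)
```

View pics/c1.png

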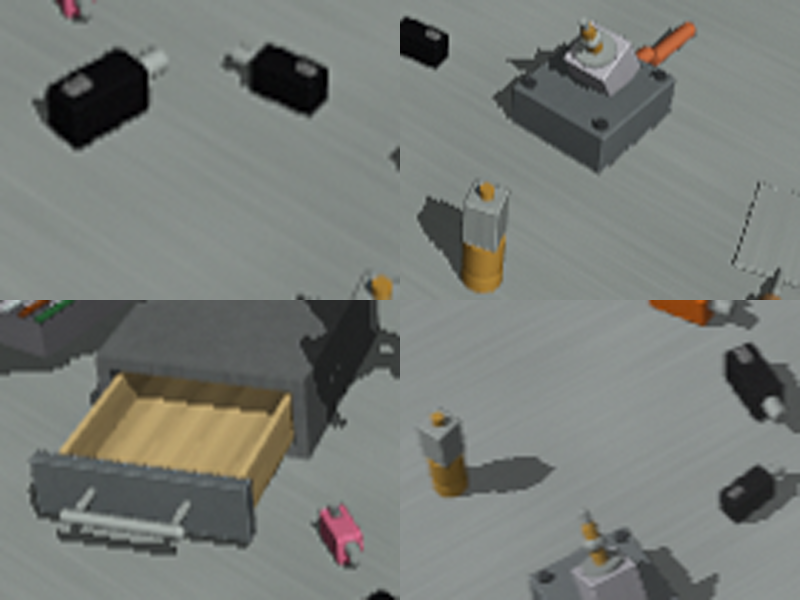

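The crop confirms the choice: the larger black lighter, whose nozzle points toward +x and slightly up-image. Next I'll work out coarse positions.

```bash
python3 - <<'E'
from h import *
a=load('sc0');b=load('si0')
def blob(d,m,x,y,w,h):
    s=np.zeros(m.shape,np.uint8); s[y:y+h,x:x+w]=m[y:y+h,x:x+w]
    n,l,stt,c=cv2.connectedComponentsWithStats(s); i=1+np.argmax(stt[1:,4]); return c[i],stt[i],l==i
for nm,A,B in [('lighter',(283,235,25,27),(292,270,40,36))]:
    res=[]
    for d,bx in((a,A),(b,B)):
        m=(d['pixels'].max(2)<45).astype(np.uint8); c,s,l=blob(d,m,*bx); print(nm,c,s); res.append(c)
        yy,xx=np.nonzero(l); P=np.array([onz(d,x,y,.018)[:2] for x,y in zip(xx,yy)]); print(cv2.minAreaRect((P*1000).astype(np.float32)))
    print(tri(ray(a,*res[0]),ray(b,*res[1])))
C=lambda u,v:(190+u/3.333,225+(v-300)/3.333)
S2=lambda u,v:(350+(u-400)/2.857,270+v/2.857)
S3=lambda u,v:(200+u/3.333,190+(v-300)/3.333)
S1=lambda u,v:(285+u/4,265+v/4)
print('nozzle', onz(a,*C(772,408),.018),onz(b,*S1(163,58),.018))
print('coupler top tri',tri(ray(a,*C(438,415)),ray(b,*S2(487,185))))
print('coupler mouth',onz(a,*C(455,490),0),onz(b,*S2(482,290),0))
print('nipple tip',tri(ray(a,*C(588,512)),ray(b,*S2(586,24))))
print('nipple foot',tri(ray(a,*C(603,562)),ray(b,*S2(600,52))))
print('block bot corners', [onz(b,*S2(*p),0)[:2] for p in((515,115),(600,172),(668,118))])
print('drawer panel top corners z=.068?',[onz(b,*S3(*p),.070)[:2] for p in((35,455),(250,485))])
print('handle',[onz(b,*S3(*p),.045)[:2] for p in((63,518),(184,536))])
print('unit top front',[onz(b,*S3(*p),.08)[:2] for p in((98,355),(305,382))])
o,k=ray(a,475,215)
print('unit top far',[onz(a,*p,.08)[:2] for p in((415,196),(480,212),(464,268),(386,236))])
for n,p in(('bowl',(366,282)),('jar',(406,170))): print(n,onz(a,*p,.03 if n=='bowl' else 0)[:2])
E
```

```text
lighter [295.52083333 249.05208333] [288 238  17  23 192]
((508.3819580078125, -41.13787078857422), (37.95302963256836, 78.43576049804688), 84.88736724853516)
lighter [309.45406824 289.42782152] [297 278  25  24 381]
((508.2615966796875, -44.18828201293945), (55.72472381591797, 79.20155334472656), 83.56839752197266)
(array([ 0.50828017, -0.04284018,  0.01662577]), np.float64(0.002949473948257334))
nozzle [0.74832707 0.2375511  0.018     ] [ 0.56133504 -0.05007716  0.018     ]
coupler top tri (array([ 0.58599206, -0.10386004, -0.03914858]), np.float64(0.23012675022949097))
coupler mouth [ 0.64670082 -0.03229693  0.        ] [ 0.42877641 -0.31805808  0.        ]
nipple tip (array([ 0.76961311, -0.08387854,  0.01224627]), np.float64(0.216204633281375))
nipple foot (array([ 0.79182176, -0.08616584, -0.0323576 ]), np.float64(0.2227358815204398))
block bot corners [array([ 0.59338823, -0.2265517 ]), array([ 0.58455461, -0.31533523]), array([ 0.67335008, -0.32246744])]
drawer panel top corners z=.068? [array([0.44572454, 0.25831017]), array([0.53059678, 0.09774178])]
handle [array([0.42669632, 0.20298095]), array([0.47383665, 0.11366214])]
unit top front [array([0.56748898, 0.32899469]), array([0.65348972, 0.16159276])]
unit top far [array([0.59150768, 0.34453427]), array([0.75394454, 0.45662007]), array([0.87481467, 0.26373117]), array([0.66200719, 0.16636763])]
bowl [0.72807479 0.04249526]
jar [0.43045644 0.46897616]
```

```bash
python3 - <<'E'
from h import *
a=load('sc0');b=load('si0')
C=lambda u,v:(190+(u-400)/3.333,225+(v-300)/3.333)
S2=lambda u,v:(350+(u-400)/2.857,270+v/2.857)
S1=lambda u,v:(285+u/4,265+v/4)
print('nozzle', onz(a,*C(772,408),.018),onz(b,*S1(163,58),.018))
print('coupler top tri',tri(ray(a,*C(438,415)),ray(b,*S2(487,185))))
print('coupler mouth',onz(a,*C(455,490),0),onz(b,*S2(482,290),0))
print('nipple tip',tri(ray(a,*C(588,512)),ray(b,*S2(586,24))))
print('nipple foot',tri(ray(a,*C(603,562)),ray(b,*S2(600,52))))
E
```

```text
nozzle [ 0.5443483  -0.04576832  0.018     ] [ 0.56133504 -0.05007716  0.018     ]
coupler top tri (array([ 0.44035826, -0.30681023,  0.0912415 ]), np.float64(0.00337332952809738))
coupler mouth [ 0.44819622 -0.3072447   0.        ] [ 0.42877641 -0.31805808  0.        ]
nipple tip (array([ 0.60955718, -0.26976325,  0.11333462]), np.float64(0.008368796129303527))
nipple foot (array([ 0.63068021, -0.27280422,  0.07340993]), np.float64(0.008330705905906191))
```

```bash
cat >> h.py <<'E'
def Rz(yaw,lean=None):  # tool x at world yaw, z down
    x=np.array([np.cos(yaw),np.sin(yaw),0]);z=np.array([0,0,-1.]);return np.stack([x,np.cross(z,x),z],1)
def row(pos,Rt,o=None):
    o=o or r.get_obs(); R0=R.from_rotvec(o['orientation']).as_matrix()
    w=R.from_matrix(R0.T@Rt).as_rotvec()/np.pi; t=R0.T@(np.array(pos)-o['tcp_pos'])/.4
    print('row',np.round(np.r_[w,t],4).tolist(),'rows needed',np.ceil(max(np.linalg.norm(w)*180/7.16,np.linalg.norm(t)*400/41.7)))
E
python3 - <<'E'
from h import *
row([.508,-.043,.17],Rz(-.1))
w=snap('wrist','w0'); o=r.get_obs(); T=R.from_rotvec(o['orientation']).as_matrix()
print(np.round(T.T@(w['pose'][:3,3]-o['tcp_pos']),3),np.round(T.T@w['pose'][:3,:3],2),w['fx'])
E
```

```text
row [-0.0003, 0.0005, 0.5318, -0.1074, -0.416, 0.1518] rows needed 14.0
[ 0.08   0.001 -0.142] [[-0.    0.95  0.31]
 [ 1.    0.   -0.  ]
 [-0.    0.31 -0.95]] 377.6879265285672
```

Call:
{"fn": "apply_moves", "kwargs": {"plan": [[[0,0,0.53,-0.107,-0.416,0.1,-1],[0,0,0.53,-0.107,-0.416,0.1,-1],[0,0,0.53,-0.107,-0.416,0.1,-1],[0,0,0.53,-0.107,-0.416,0.1,-1],[0,0,0.53,-0.107,-0.416,0.1,-1],[0,0,0.53,-0.107,-0.416,0.1,-1],[0,0,0.53,-0.107,-0.416,0.1,-1],[0,0,0.53,-0.107,-0.416,0.1,-1],[0,0,0.53,-0.107,-0.416,0.1,-1],[0,0,0.53,-0.107,-0.416,0.1,-1],[0,0,0.53,-0.107,-0.416,0.1,-1],[0,0,0.53,-0.107,-0.416,0.1,-1]]]}}

```text
clock: 1.15
tcp_pos: [0.5084, -0.0428, 0.1912]
orientation: [-3.14, -0.101, 0.001]
contact_force: [0.3, -0.3, -0.2]
grip_width: 0.0853
```

```bash
python3 - <<'E'
from h import *
w=snap('wrist','w1'); st(); row([.508,-.043,.17],Rz(-.1))
m=(w['pixels'].max(2)<45).astype(np.uint8)
n,l,s,c=cv2.connectedComponentsWithStats(m)
for i in range(1,n):
    if s[i,4]>300:
        k=cv2.findContours((l==i).astype(np.uint8),0,1)[0][0][:,0]
        P=np.array([onz(w,x,y,.036)[:2]*1000 for x,y in k],np.float32)
        print(s[i],onz(w,*c[i],.02).round(4),cv2.minAreaRect(P))
E
```

```text
clock 1.2
tcp_pos [ 0.5084 -0.0427  0.1911]
orientation [-3.1403e+00 -9.0100e-02  6.0000e-04]
contact_force [0.0868 0.3457 0.301 ]
grip_width 0.0853
joints [-0.2842  0.2559  0.2898  2.0025 -0.0928  0.896  -1.4586]
row [0.0, 0.0001, 0.0501, -0.0011, 0.0006, 0.0528] rows needed 2.0
[ 543    0   68  140 3698] [ 0.6375 -0.231   0.02  ] ((632.9876708984375, -221.08924865722656), (20.20676612854004, 92.9662857055664), 86.760498046875)
[ 389   92   63   31 1478] [ 0.6029 -0.1156  0.02  ] ((602.2330932617188, -113.25819396972656), (20.471073150634766, 45.60988235473633), 6.512709140777588)
[ 298  178   45   78 2165] [ 0.5114 -0.0451  0.02  ] ((512.7230224609375, -44.65886688232422), (28.58834457397461, 62.00209426879883), 83.1978988647461)
[    0   315   640   165 47521] [ 0.2798 -0.0593  0.02  ] ((328.2002258300781, -57.134246826171875), (193.02598571777344, 668.1927490234375), 3.7139861583709717)
```

View pics/w1.png

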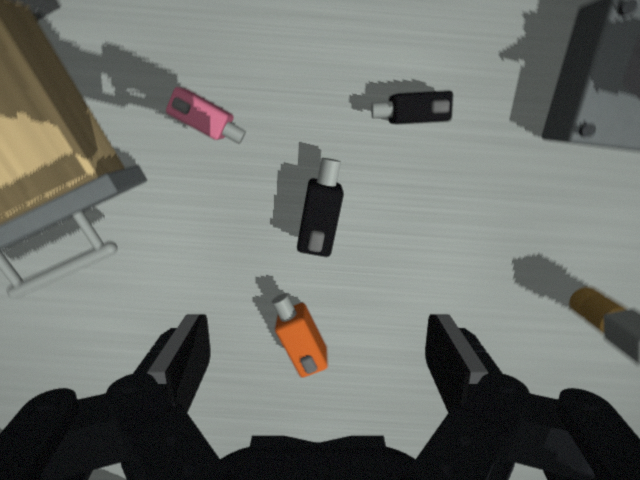

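The wrist view shows the target lighter at pixel (320,210). Orange, pink and small black are elsewhere, and the coupler is at the right edge (610,310). Body centre is (0.513,-0.045), yaw about -0.12.

```bash
python3 - <<'E'
from h import *
row([.513,-.045,.008],Rz(-.119)); w=load('w1'); print(onz(w,302,335,.03))
E
```

```text
row [0.0, 0.0001, 0.0561, 0.0113, 0.0064, 0.4578] rows needed 5.0
[ 0.39942529 -0.03624386  0.03      ]
```

Call:
{"fn": "apply_moves", "kwargs": {"plan": [[[0,0,0.056,0.0113,0.0064,0.08,-1],[0,0,0.056,0.0113,0.0064,0.16,-1],[0,0,0.056,0.0113,0.0064,0.24,-1],[0,0,0.056,0.0113,0.0064,0.32,-1],[0,0,0.056,0.0113,0.0064,0.4,-1],[0,0,0.056,0.0113,0.0064,0.44,-1],[0,0,0.056,0.0113,0.0064,0.458,-1],[0,0,0.056,0.0113,0.0064,0.458,-1],[0,0,0.056,0.0113,0.0064,0.458,1],[0,0,0.056,0.0113,0.0064,0.458,1],[0,0,0.056,0.0113,0.0064,0.458,1],[0,0,0.056,0.0113,0.0064,0.458,1]]], "force": 40}}

```text
clock: 2.2
tcp_pos: [0.5142, -0.045, 0.0093]
orientation: [-3.137, 0.165, -0.004]
contact_force: [-0.9, -0.7, 0.0]
grip_width: 0.0388
```

```bash
python3 - <<'E'
from h import *
st()
E
```

```text
clock 2.2
tcp_pos [ 0.5142 -0.045   0.0093]
orientation [-3.1369  0.1646 -0.0036]
contact_force [-0.902  -0.7059  0.0464]
grip_width 0.0388
joints [-0.2097  0.5605  0.221   2.0987 -0.2442  0.5037 -1.4827]
```

Call:
{"fn": "apply_moves", "kwargs": {"plan": [[[0,0,0,0,0,0,1],[0,0,0,0,0,0,1],[0,0,0,0,0,0,1],[0,0,0,0,0,-0.1,1],[0,0,0,0,0,-0.2,1],[0,0,0,0,0,-0.3,1],[0,0,0,0,0,-0.4,1],[0,0,0,0,0,-0.45,1],[0,0,0,0,0,-0.45,1]]]}}

```text
clock: 2.95
tcp_pos: [0.5163, -0.0452, 0.1934]
orientation: [-3.135, 0.165, -0.015]
contact_force: [1.5, 0.4, -0.6]
grip_width: 0.0294
```

```bash
python3 - <<'E'
from h import *
st()
row([.50,.16,.22],Rz(.483))
E
```

```text
clock 2.95
tcp_pos [ 0.5163 -0.0452  0.1934]
orientation [-3.1355  0.1652 -0.015 ]
contact_force [ 1.4766  0.371  -0.6088]
grip_width 0.0294
joints [-0.3172  0.2634  0.3379  1.9921 -0.1127  0.8938 -1.5963]
row [0.0002, -0.0031, -0.1873, -0.0939, -0.506, -0.0663] rows needed 5.0
```

Call:
{"fn": "apply_moves", "kwargs": {"plan": [[[0,0,-0.187,-0.094,-0.506,-0.066,1],[0,0,-0.187,-0.094,-0.506,-0.066,1],[0,0,-0.187,-0.094,-0.506,-0.066,1],[0,0,-0.187,-0.094,-0.506,-0.066,1],[0,0,-0.187,-0.094,-0.506,-0.066,1],[0,0,-0.187,-0.094,-0.506,-0.066,1],[0,0,-0.187,-0.094,-0.506,-0.066,1],[0,0,-0.187,-0.094,-0.506,-0.066,1]]]}}

```text
clock: 3.62
tcp_pos: [0.4965, 0.1596, 0.2135]
orientation: [3.05, 0.75, -0.003]
contact_force: [0.1, 0.5, -1.9]
grip_width: 0.0294
```

```bash
python3 - <<'E'
from h import *
snap('wrist','w2');st()
E
```

```text
clock 3.6667
tcp_pos [0.4967 0.1587 0.2136]
orientation [ 3.0506e+00  7.4700e-01 -2.7000e-03]
contact_force [ 0.4567 -0.3095 -0.7498]
grip_width 0.0297
joints [-0.5448  0.2441  0.1361  1.9457 -0.0395  0.9561 -1.4804]
```

View pics/w2.png

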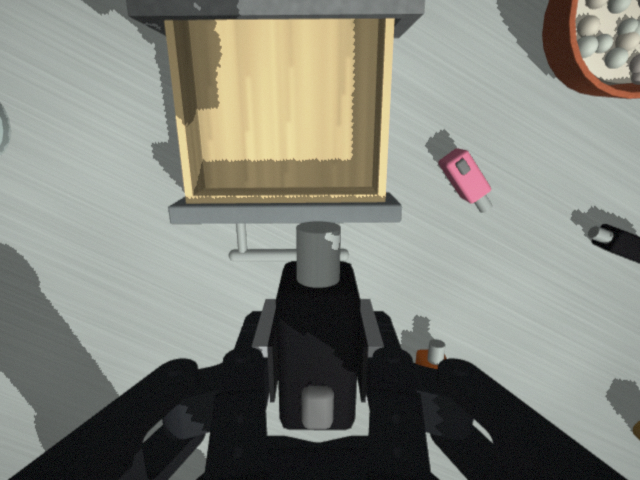

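The view shows the drawer square in frame: panel top edge at (170,208)–(401,206), unit front edge at row 15, and the handle at (232–347,255). The lighter is held nozzle forward.

```bash
python3 - <<'E'
from h import *
w=load('w2')
f=lambda u,v,z:onz(w,u,v,z)[:2].round(4)
A,B=f(170,209,.068),f(401,207,.068); print('panel',A,B,np.linalg.norm(A-B),np.arctan2(*(A-B)[::-1])-np.pi/2)
C,D=f(130,16,.08),f(423,14,.08); print('unit',C,D,np.linalg.norm(C-D),np.arctan2(*(C-D)[::-1])-np.pi/2)
H=f(232,256,.045);G=f(347,255,.045);print('handle',H,G,np.linalg.norm(H-G))
yaw=.485; x=np.array([np.cos(yaw),np.sin(yaw)])
pm=(A+B)/2; um=(C+D)/2; print('open',(um-pm)@x, 'lat',(um-pm)@[-x[1],x[0]])
fl=pm+x*.119; print('floor',fl,'place body centre',fl+x*-.040)
# lighter body mid/nozzle relative to TCP
o=r.get_obs();t=o['tcp_pos']
for p in((318,430),(318,265),(318,228)):print('lighter pts',f(*p,t[2]+.019+.012)-t[:2],(f(*p,t[2]+.03)-t[:2])@x)
row(np.r_[fl+x*-.045,.15],Rz(yaw))
E
```

```text
panel [0.4558 0.2665] [0.5405 0.1079] 0.17980002780867416 0.49051349972252156
unit [0.568  0.3311] [0.6559 0.1655] 0.18748271920366424 0.4879806722015956
handle [0.4321 0.209 ] [0.4796 0.1202] 0.10070595811569444
open 0.12916133997086446 lat 0.0009991280852721294
floor [0.60342632 0.24267879] place body centre [0.56803932 0.22403046]
lighter pts [-0.02460502 -0.01329972] -0.02890872955828898
lighter pts [0.03359498 0.01720028] 0.03729243993048993
lighter pts [0.04429498 0.02280028] 0.04959278452463025
row [0.0001, 0.0006, -0.0015, 0.2214, -0.0625, 0.1586] rows needed 3.0
```

```bash
python3 - <<'E'
from h import *
yaw=.488; x=np.array([np.cos(yaw),np.sin(yaw)]); fl=np.array([.6034,.2427])
row(np.r_[fl-x*.052,.034],Rz(yaw))
E
```

```text
row [0.0001, 0.0006, -0.0025, 0.2044, -0.0622, 0.4486] rows needed 5.0
```

Call:
{"fn": "apply_moves", "kwargs": {"plan": [[[0,0,-0.0025,0.1,-0.062,0.06,1],[0,0,-0.0025,0.2044,-0.062,0.12,1],[0,0,-0.0025,0.2044,-0.062,0.15,1],[0,0,-0.0025,0.2044,-0.062,0.22,1],[0,0,-0.0025,0.2044,-0.062,0.29,1],[0,0,-0.0025,0.2044,-0.062,0.35,1],[0,0,-0.0025,0.2044,-0.062,0.4,1],[0,0,-0.0025,0.2044,-0.062,0.43,1],[0,0,-0.0025,0.2044,-0.062,0.445,1],[0,0,-0.0025,0.2044,-0.062,0.4486,1],[0,0,-0.0025,0.2044,-0.062,0.4486,1]]]}}

```text
clock: 4.58
tcp_pos: [0.5586, 0.2196, 0.0355]
orientation: [3.048, 0.761, 0.001]
contact_force: [0.1, -0.1, -1.9]
grip_width: 0.0292
```

```bash
python3 - <<'E'
from h import *
st(); snap('wrist','w3')
yaw=.488; x=np.array([np.cos(yaw),np.sin(yaw)]); fl=np.array([.6034,.2427])
row(np.r_[fl-x*.052,.034],Rz(yaw))
E
```

```text
clock 4.5833
tcp_pos [0.5586 0.2196 0.0355]
orientation [3.048e+00 7.607e-01 9.000e-04]
contact_force [ 0.0918 -0.0926 -1.9133]
grip_width 0.0292
joints [-0.5484  0.6012  0.0927  1.8833 -0.085   0.6603 -1.4864]
row [0.0001, -0.0005, 0.0005, -0.0053, 0.002, 0.0051] rows needed 1.0
```

Call:
{"fn": "apply_moves", "kwargs": {"plan": [[[0,0,0,0,0,0.006,1],[0,0,0,0,0,0.006,1],[0,0,0,0,0,0.006,-0.4],[0,0,0,0,0,0.006,-0.4],[0,0,0,0,0,0.006,-0.4],[0,0,0,0,0,0.006,-0.4],[0,0,0,0,0,-0.1,-0.4],[0,0,0,0,0,-0.2,-0.4],[0,0,0,0,0,-0.3,-0.4],[0,0,0,-0.05,0,-0.4,-0.4],[0,0,0,-0.1,0,-0.4,-0.4],[0,0,0,-0.2,0,-0.4,-0.4]]]}}

```text
clock: 5.63
tcp_pos: [0.491, 0.1846, 0.1986]
orientation: [-3.045, -0.763, -0.015]
contact_force: [-0.1, 0.0, 0.4]
grip_width: 0.06
```

```bash
python3 - <<'E'
from h import *
st(); snap('wrist','w4')
E
```

```text
clock 5.6333
tcp_pos [0.491  0.1846 0.1986]
orientation [-3.0452 -0.763  -0.0146]
contact_force [-0.104   0.0051  0.3584]
grip_width 0.06
joints [-0.5823  0.2612  0.1227  1.9618 -0.0402  0.9113 -1.5191]
```

View pics/w4.png

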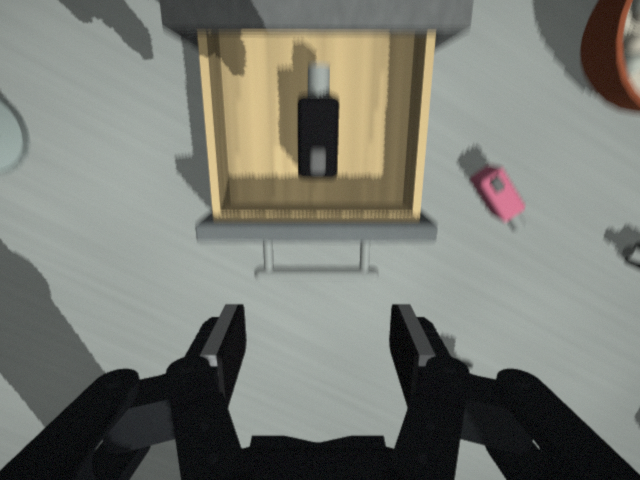

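The lighter lies flat in the drawer at pixel (318,135). Next I'll shut the gripper and push the bar at (257–377,271).

```bash
python3 - <<'E'
from h import *
w=load('w4')
f=lambda u,v,z:onz(w,u,v,z)[:2].round(4)
H,G=f(257,271,.045),f(377,271,.045);print('handle',H,G,(H+G)/2)
yaw=.488; x=np.array([np.cos(yaw),np.sin(yaw)]); um=np.array([.612,.2483]); print(((H+G)/2-um)@x,((H+G)/2-um)@[-x[1],x[0]])
row(np.r_[um-x*.21,.028],Rz(yaw))
E
```

```text
handle [0.4321 0.2096] [0.4798 0.1203] [0.45595 0.16495]
-0.17691415398817564 -0.00045510289834074845
row [-0.0002, 0.0025, 0.0002, -0.1447, -0.001, 0.4164] rows needed 5.0
```

Call:
{"fn": "apply_moves", "kwargs": {"plan": [[[0,0.0025,0,-0.1,0,0,1],[0,0.0025,0,-0.15,0,0.05,1],[0,0.0025,0,-0.15,0,0.1,1],[0,0.0025,0,-0.15,0,0.2,1],[0,0.0025,0,-0.15,0,0.3,1],[0,0.0025,0,-0.15,0,0.38,1],[0,0.0025,0,-0.15,0,0.416,1],[0,0.0025,0,-0.15,0,0.416,1],[0,0.0025,0,-0.15,0,0.416,1]]]}}

```text
clock: 6.43
tcp_pos: [0.4342, 0.1539, 0.0283]
orientation: [-3.046, -0.762, -0.009]
contact_force: [0.2, -0.8, 0.6]
grip_width: -0.0001
```

```bash
python3 - <<'E'
from h import *
st()
yaw=.488; x=np.array([np.cos(yaw),np.sin(yaw)]); um=np.array([.612,.2483])
row(np.r_[um-x*.075,.028],Rz(yaw))
E
```

```text
clock 6.4333
tcp_pos [0.4342 0.1539 0.0283]
orientation [-3.0464 -0.7616 -0.0092]
contact_force [ 0.1868 -0.7974  0.6279]
grip_width -0.0001
joints [-0.5464  0.4533  0.0845  2.215  -0.0818  0.4701 -1.4785]
row [0.0, -0.0019, 0.0006, 0.3157, 0.0005, 0.0027] rows needed 4.0
```

Call:
{"fn": "apply_moves", "kwargs": {"plan": [[[0,0,0,0.02,0,0,1],[0,0,0,0.04,0,0,1],[0,0,0,0.06,0,0,1],[0,0,0,0.085,0,0,1],[0,0,0,0.11,0,0,1],[0,0,0,0.135,0,0,1],[0,0,0,0.16,0,0,1],[0,0,0,0.185,0,0,1],[0,0,0,0.21,0,0,1],[0,0,0,0.235,0,0,1],[0,0,0,0.255,0,0,1],[0,0,0,0.27,0,0,1]]]}}

```text
clock: 7.43
tcp_pos: [0.5308, 0.2056, 0.0294]
orientation: [-3.046, -0.762, -0.012]
contact_force: [-0.5, -1.5, 0.4]
grip_width: -0.0002
```

```bash
python3 - <<'E'
from h import *
o=st()
yaw=.488; x=np.array([np.cos(yaw),np.sin(yaw)]); um=np.array([.612,.2483]); print((o['tcp_pos'][:2]-um)@x)
E
```

```text
clock 7.4333
tcp_pos [0.5308 0.2056 0.0294]
orientation [-3.0457 -0.762  -0.0124]
contact_force [-0.5248 -1.5277  0.4214]
grip_width -0.0002
joints [-0.5496  0.5714  0.091   1.9662 -0.0875  0.5995 -1.4815]
-0.09170074329098936
```

Now ease forward until the stop.

Call:
{"fn": "apply_moves", "kwargs": {"plan": [[[0,0,0,0.015,0,0,1],[0,0,0,0.03,0,0,1],[0,0,0,0.042,0,0,1],[0,0,0,0.052,0,0,1],[0,0,0,0.06,0,0,1],[0,0,0,0.066,0,0,1],[0,0,0,0.072,0,0,1],[0,0,0,0.072,0,0,1]]]}}

```text
clock: 8.1
tcp_pos: [0.5531, 0.2174, 0.0293]
orientation: [-3.047, -0.762, -0.004]
contact_force: [-6.8, -2.7, 4.9]
grip_width: 0.0001
```

```bash
python3 - <<'E'
from h import *
o=st()
yaw=.488; x=np.array([np.cos(yaw),np.sin(yaw)]); um=np.array([.612,.2483]); print((o['tcp_pos'][:2]-um)@x, o['contact_force'][:2]@x)
E
```

```text
clock 8.1
tcp_pos [0.5531 0.2174 0.0293]
orientation [-3.047  -0.7617 -0.0035]
contact_force [-6.774  -2.7466  4.9084]
grip_width 0.0001
joints [-0.5498  0.603   0.0931  1.9013 -0.0891  0.6389 -1.4824]
-0.06655852005600406 -7.271075694254
```

Call:
{"fn": "apply_moves", "kwargs": {"plan": [[[0,0,0,0.006,0,0,1],[0,0,0,0.01,0,0,1],[0,0,0,0.01,0,0,1]]]}}

```text
clock: 8.35
tcp_pos: [0.5532, 0.2174, 0.0288]
orientation: [3.047, 0.761, -0.008]
contact_force: [-14.7, -7.7, 11.3]
grip_width: -0.0
```

```bash
python3 - <<'E'
from h import *
o=st()
yaw=.488; x=np.array([np.cos(yaw),np.sin(yaw)]); um=np.array([.612,.2483]); print((o['tcp_pos'][:2]-um)@x, o['contact_force'][:2]@x)
E
```

```text
clock 8.35
tcp_pos [0.5532 0.2174 0.0288]
orientation [ 3.0474  0.7613 -0.0078]
contact_force [-14.7224  -7.6824  11.3386]
grip_width -0.0
joints [-0.5497  0.6068  0.0935  1.8953 -0.0892  0.6485 -1.4825]
-0.0664210071855249 -16.605891011867467
```

Hard stop: the force rises with no travel. I'll back off and raise.

Call:
{"fn": "apply_moves", "kwargs": {"plan": [[[0,0,0,-0.05,0,0,1],[0,0,0,-0.12,0,0,1],[0,0,0,-0.15,0,-0.08,1],[0,0,0,-0.15,0,-0.17,1],[0,0,0,-0.15,0,-0.27,1],[0,0,0,-0.15,0,-0.37,1],[0,0,0,-0.15,0,-0.47,1],[0,0,0,-0.15,0,-0.5,1],[0,0,0,-0.15,0,-0.5,1]]]}}

```text
clock: 9.1
tcp_pos: [0.5072, 0.1927, 0.2342]
orientation: [-3.043, -0.761, -0.027]
contact_force: [-0.5, -1.0, -0.0]
grip_width: -0.0001
```

```bash
python3 - <<'E'
from h import *
st(); row([.49,-.28,.24],Rz(-.1))
E
```

```text
clock 9.1
tcp_pos [0.5072 0.1927 0.2342]
orientation [-3.0434 -0.7608 -0.0267]
contact_force [-0.5145 -1.0139 -0.0085]
grip_width -0.0001
joints [-0.5905  0.2461  0.1338  1.8905 -0.0397  0.9898 -1.5203]
row [-0.0017, -0.0054, 0.1878, -0.5936, 1.0225, -0.025] rows needed 12.0
```

Call:
{"fn": "apply_moves", "kwargs": {"plan": [[[0,0,0.188,-0.57,0.98,-0.025,-1],[0,0,0.188,-0.57,0.98,-0.025,-1],[0,0,0.188,-0.57,0.98,-0.025,-1],[0,0,0.188,-0.57,0.98,-0.025,-1],[0,0,0.188,-0.57,0.98,-0.025,-1],[0,0,0.188,-0.57,0.98,-0.025,-1],[0,0,0.188,-0.57,0.98,-0.025,-1],[0,0,0.188,-0.57,0.98,-0.025,-1],[0,0,0.188,-0.57,0.98,-0.025,-1],[0,0,0.188,-0.57,0.98,-0.025,-1],[0,0,0.188,-0.57,0.98,-0.025,-1],[0,0,0.188,-0.57,0.98,-0.025,-1]]]}}

```text
clock: 10.1
tcp_pos: [0.4853, -0.2704, 0.2373]
orientation: [3.136, -0.174, 0.01]
contact_force: [-1.1, 0.1, 1.0]
grip_width: 0.0857
```

Call:
{"fn": "apply_moves", "kwargs": {"plan": [[[0,0,0,0,0,0,-1],[0,0,0,0,0,0,-1],[0,0,0,0,0,0,-1],[0,0,0,0,0,0,-1]]]}}

```text
clock: 10.43
tcp_pos: [0.4882, -0.26, 0.2371]
orientation: [-3.133, 0.153, -0.01]
contact_force: [-0.1, 0.1, -0.3]
grip_width: 0.0855
```

```bash
python3 - <<'E'
from h import *
st(); snap('wrist','w5'); snap('side','si5'); snap('scene','sc5')
E
```

```text
clock 10.4333
tcp_pos [ 0.4882 -0.26    0.2371]
orientation [-3.133   0.1533 -0.0098]
contact_force [-0.1274  0.0732 -0.2516]
grip_width 0.0855
joints [-0.013   0.2852  0.4819  1.8719 -0.162   1.0175 -1.1313]
```

View pics/w5.png

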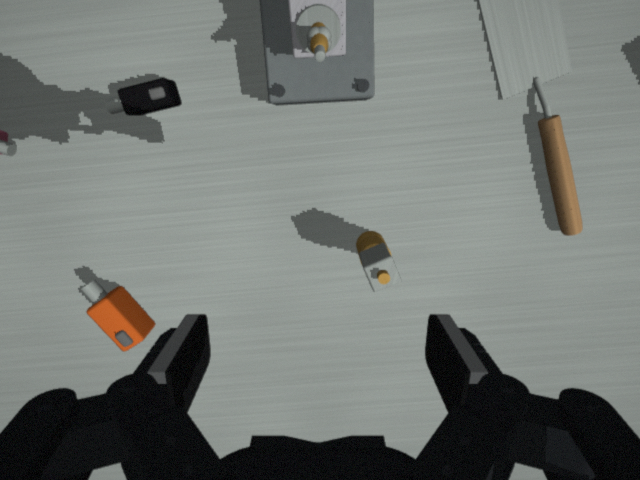

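The wrist view shows the coupler at (384,277), the nipple at (319,40), the block's front edge at (270–375,100), and the paddle on the right. A composite crop should give the details.

```bash
python3 - <<'E'
from h import *
a=load('w5')['pixels'];b=load('si5')['pixels'];s=load('sc5')['pixels']
def c(im,x,y,w,h): return cv2.resize(im[y:y+h,x:x+w],(400,300),interpolation=cv2.INTER_CUBIC)
cv2.imwrite('pics/c2.png',np.vstack([np.hstack([c(a,335,222,100,75),c(a,250,0,140,105)]),np.hstack([c(b,200,150,160,120),c(b,380,265,80,60)])]))
E
```

```text
(no output)
```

View pics/c2.png

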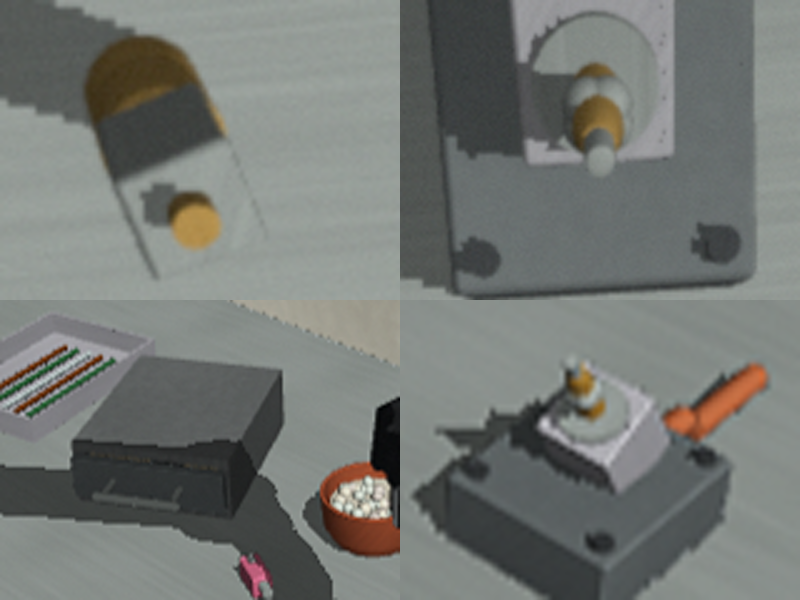

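The crop shows the drawer fully shut and the bowl untouched. The coupler's grip face and the nipple pin and collar are clear enough to measure.

```bash
python3 - <<'E'
from h import *
w=load('w5');b=load('si5')
A=lambda u,v:(335+u/4,222+v/4)
q=[onz(w,*A(*p),.084)[:2] for p in((118,180),(225,138),(268,240),(157,278))]; q=np.array(q)
print('grip corners',q.round(4),'mean',q.mean(0),'sides',[np.linalg.norm(q[i]-q[i-1]).round(4) for i in range(4)])
for i in range(4):
    d=q[i]-q[i-1]; print(np.round((np.degrees(np.arctan2(d[1],d[0]))+45)%90-45,1),end=' ')
print('stub',onz(w,*A(195,227),.092))
N=lambda u,v:(250+(u-400)/2.857,v/2.857); S=lambda u,v:(380+(u-400)/5,265+(v-300)/5)
tip=tri(ray(w,*N(600,158)),ray(b,*S(571,363)));col=tri(ray(w,*N(593,84)),ray(b,*S(587,410)))
print('tip',tip,'collar',col,'onz .078',onz(w,*N(593,84),.078))
d=tip[0]-col[0];print(np.linalg.norm(d),d/np.linalg.norm(d))
e=[onz(w,*N(*p),.046)[:2] for p in((457,292),(752,283))];print('block front',e,np.linalg.norm(e[0]-e[1]),np.arctan2(*(e[0]-e[1])[::-1])-np.pi/2)
E
```

```text
grip corners [[ 0.4481 -0.2954]
 [ 0.4553 -0.3181]
 [ 0.4313 -0.3263]
 [ 0.4247 -0.3024]] mean [ 0.43985219 -0.3105637 ] sides [np.float64(0.0244), np.float64(0.0238), np.float64(0.0253), np.float64(0.0248)]
16.6 17.7 18.9 15.5 stub [ 0.43941472 -0.30988937  0.092     ]
tip (array([ 0.60731988, -0.27298283,  0.11539358]), np.float64(0.00036938945474371477)) collar (array([ 0.62945616, -0.27241042,  0.07428174]), np.float64(0.00301366994584209)) onz .078 [ 0.62961989 -0.27357005  0.078     ]
0.04669610501317599 [-0.47404992 -0.01225825  0.88041264]
block front [array([ 0.58657943, -0.22955378]), array([ 0.58064674, -0.31479787])] 0.08545028126592043 -0.06948440753906304
```

```bash
python3 - <<'E'
from h import *
w=load('w5'); N=lambda u,v:(250+(u-400)/2.857,v/2.857)
for z in(.04,.05):
  e=[onz(w,*N(*p),z)[:2] for p in((752,5),(752,270))];d=e[0]-e[1];print(e,np.arctan2(d[1],d[0]))
e=[onz(w,*N(*p),.065)[:2] for p in((527,162),(674,155))];d=e[0]-e[1];print('pedestal',e,np.arctan2(d[1],d[0])-np.pi/2)
row([.4395,-.310,.15],Rz(.30));row([.4395,-.310,.045],Rz(.30))
E
```

```text
[array([ 0.65211228, -0.31934383]), array([ 0.58442554, -0.31580728])] -0.05220145691594507
[array([ 0.64966065, -0.31786245]), array([ 0.5839683, -0.3144301])] -0.05220145691594529
pedestal [array([ 0.61572625, -0.25462067]), array([ 0.61357199, -0.29339258])] -0.055505313152691915
row [-0.0011, -0.0024, -0.1269, -0.1103, 0.1358, 0.2173] rows needed 4.0
row [-0.0011, -0.0024, -0.1269, -0.1121, 0.137, 0.4798] rows needed 5.0
```

Call:
{"fn": "apply_moves", "kwargs": {"plan": [[[-0.001,-0.0024,-0.127,-0.111,0.136,0.05,-1],[-0.001,-0.0024,-0.127,-0.111,0.136,0.1,-1],[-0.001,-0.0024,-0.127,-0.111,0.136,0.15,-1],[-0.001,-0.0024,-0.127,-0.111,0.136,0.2,-1],[-0.001,-0.0024,-0.127,-0.111,0.136,0.22,-1],[-0.001,-0.0024,-0.127,-0.111,0.136,0.22,-1]]]}}

```text
clock: 11.08
tcp_pos: [0.438, -0.3099, 0.1473]
orientation: [-3.105, -0.466, 0.005]
contact_force: [-0.5, -1.0, 0.1]
grip_width: 0.0853
```

```bash
python3 - <<'E'
from h import *
st();w=snap('wrist','w6'); row([.4395,-.310,.045],Rz(.30))
# brass stub top
h=cv2.cvtColor(w['pixels'],cv2.COLOR_BGR2HSV); m=cv2.inRange(h,(12,120,120),(32,255,255))
n,l,s,c=cv2.connectedComponentsWithStats(m)
for i in range(1,n):
    if s[i,4]>60: print(s[i],c[i],onz(w,*c[i],.092),onz(w,*c[i],.02))
print('expect',proj(w,[.4395,-.31,.092]))
E
```

```text
clock 11.0833
tcp_pos [ 0.438  -0.3099  0.1473]
orientation [-3.1048 -0.4658  0.0048]
contact_force [-0.4875 -1.0125  0.1374]
grip_width 0.0853
joints [ 0.1757  0.3714  0.4021  1.9861 -0.1942  0.8245 -0.5867]
row [-0.0003, 0.0004, -0.0006, 0.0022, -0.0004, 0.2593] rows needed 3.0
[309 259  17  16 210] [316.99047619 266.41904762] [ 0.44009958 -0.30985031  0.092     ] [ 0.41201769 -0.31821484  0.02      ]
expect (np.float64(316.9325283487412), np.float64(267.4374289195649))
```

Position confirmed within 1 mm. Descend and grip.

Call:
{"fn": "apply_moves", "kwargs": {"plan": [[[0,0,0,0.003,0,0.08,-1],[0,0,0,0.003,0,0.15,-1],[0,0,0,0.003,0,0.22,-1],[0,0,0,0.003,0,0.25,-1],[0,0,0,0.003,0,0.259,-1],[0,0,0,0.003,0,0.259,-1],[0,0,0,0.003,0,0.259,1],[0,0,0,0.003,0,0.259,1],[0,0,0,0.003,0,0.259,1],[0,0,0,0.003,0,0.259,1],[0,0,0,0.003,0,0.259,1],[0,0,0,0.003,0,0.259,1]]], "force": 90}}

```text
clock: 12.13
tcp_pos: [0.4403, -0.3109, 0.046]
orientation: [3.106, 0.467, 0.001]
contact_force: [-1.1, 0.6, 4.1]
grip_width: 0.025
```

Call:
{"fn": "apply_moves", "kwargs": {"plan": [[[0,0,0,0,0,0,1],[0,0,0,0,0,0,1],[0,0,0,0,0,0,1],[0,0,0,0,0,0,1]]]}}

```text
clock: 12.47
tcp_pos: [0.4403, -0.3109, 0.046]
orientation: [3.106, 0.467, 0.001]
contact_force: [-0.4, 1.5, 7.3]
grip_width: 0.0252
```

```bash
cat >> h.py <<'E'
y=.055; n=np.array([-np.sin(.5)*np.cos(y),np.sin(.5)*np.sin(y),np.cos(.5)])
seat=np.array([.6298,-.2735,.077])
xt=np.array([np.cos(.5)*np.cos(y),-np.cos(.5)*np.sin(y),np.sin(.5)])
RT=np.stack([xt,np.cross(-n,xt),-n],1)
E
python3 - <<'E'
from h import *
st(); print(RT.round(3),np.linalg.det(RT))
E
```

```text
clock 12.4667
tcp_pos [ 0.4403 -0.3109  0.046 ]
orientation [3.1063e+00 4.6710e-01 1.0000e-03]
contact_force [-0.4428  1.5314  7.332 ]
grip_width 0.0252
joints [ 0.2406  0.5319  0.3296  2.0392 -0.2893  0.6134 -0.5064]
[[ 0.876 -0.055  0.479]
 [-0.048 -0.998 -0.026]
 [ 0.479 -0.    -0.878]] 1.0000000000000004
```

Call:
{"fn": "apply_moves", "kwargs": {"plan": [[[0,0,0,0,0,-0.03,1],[0,0,0,0,0,-0.1,1],[0,0,0,0,0,-0.2,1],[0,0,0,0,0,-0.3,1],[0,0,0,0,0,-0.4,1],[0,0,0,0,0,-0.4,1],[0,0,0,0,0,-0.4,1]]]}}

```text
clock: 13.05
tcp_pos: [0.4411, -0.3115, 0.2082]
orientation: [3.104, 0.467, 0.007]
contact_force: [0.0, 1.1, -2.1]
grip_width: 0.025
```

```bash
python3 - <<'E'
from h import *
st(); row(seat+n*(.046+.085),RT); print(seat+n*.131)
E
```

```text
clock 13.05
tcp_pos [ 0.4411 -0.3115  0.2082]
orientation [3.1039 0.4666 0.0071]
contact_force [ 0.0498  1.0588 -2.1198]
grip_width 0.025
joints [ 0.1391  0.2914  0.4383  1.9313 -0.1521  0.9453 -0.6224]
row [-0.0273, 0.156, 0.1103, 0.3315, -0.0066, 0.0418] rows needed 5.0
[ 0.56709022 -0.27004748  0.19196332]
```

Call:
{"fn": "apply_moves", "kwargs": {"plan": [[[-0.0055,0.0312,0.022,0.06,0,0,1],[-0.011,0.0624,0.044,0.12,0,0.01,1],[-0.0164,0.0936,0.066,0.19,0,0.02,1],[-0.022,0.125,0.088,0.26,-0.005,0.03,1],[-0.0273,0.156,0.1103,0.33,-0.0066,0.0418,1],[-0.0273,0.156,0.1103,0.3315,-0.0066,0.0418,1],[-0.0273,0.156,0.1103,0.3315,-0.0066,0.0418,1],[-0.0273,0.156,0.1103,0.3315,-0.0066,0.0418,1],[-0.0273,0.156,0.1103,0.3315,-0.0066,0.0418,1]]]}}

```text
clock: 13.8
tcp_pos: [0.5653, -0.2702, 0.1885]
orientation: [3.033, -0.083, 0.764]
contact_force: [0.0, -0.3, -1.4]
grip_width: 0.025
```

```bash
python3 - <<'E'
from h import *
o=st(); row(seat+n*(.046+.085),RT)
w=snap('wrist','w7');b=snap('side','si7');s=snap('scene','sc7')
def c(im,x,y,w,h): return cv2.resize(im[y:y+h,x:x+w],(400,300),interpolation=cv2.INTER_CUBIC)
cv2.imwrite('pics/c3.png',np.vstack([np.hstack([c(w['pixels'],0,0,640,480),c(w['pixels'],240,150,160,120)]),np.hstack([c(b['pixels'],350,200,120,90),c(s['pixels'],190,240,120,90)])]))
E
```

```text
clock 13.8
tcp_pos [ 0.5653 -0.2702  0.1885]
orientation [ 3.0331 -0.0834  0.7637]
contact_force [ 1.0000e-04 -2.5200e-01 -1.3749e+00]
grip_width 0.025
joints [ 0.2198  0.2771  0.2587  2.0891 -0.6921  0.4064 -0.5829]
row [-0.0002, 0.0021, -0.0001, 0.0079, -0.0006, -0.0055] rows needed 1.0
```

View pics/c3.png

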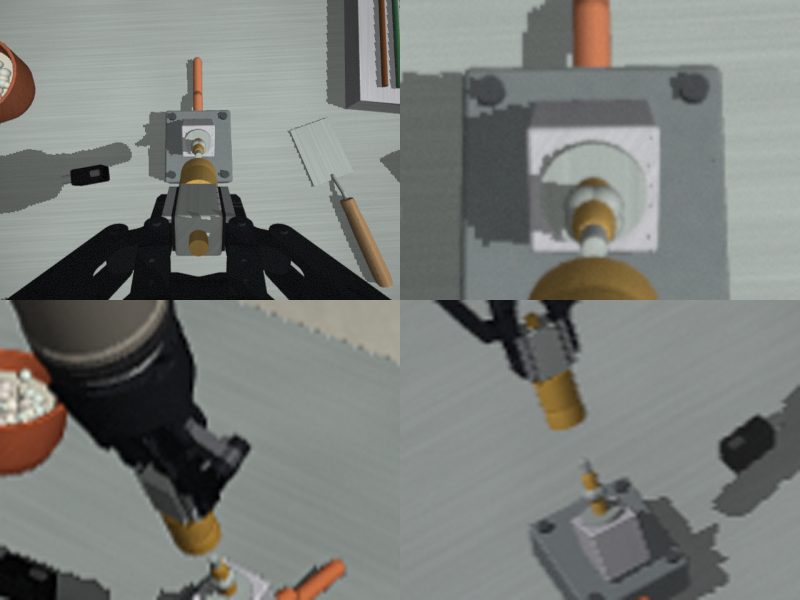

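The crops show the coupler coaxial with the nipple in the wrist view (both at column 593 in the crop), and lined up in the scene and side views. I'll correct the small residual and advance to the nipple tip.

Call:
{"fn": "apply_moves", "kwargs": {"plan": [[[0,0.002,0,0.008,0,0,1],[0,0.002,0,0.008,0,0.02,1],[0,0.002,0,0.008,0,0.04,1],[0,0.002,0,0.008,0,0.06,1],[0,0.002,0,0.008,0,0.08,1],[0,0.002,0,0.008,0,0.08,1],[0,0.002,0,0.008,0,0.08,1]]]}}

```text
clock: 14.53
tcp_pos: [0.5836, -0.27, 0.1609]
orientation: [3.032, -0.084, 0.773]
contact_force: [0.7, -0.2, -1.2]
grip_width: 0.025
```

```bash
cat >> h.py <<'E'
def ax():
    o=st(); d=o['tcp_pos']-seat; print('mouth dist',round(d@n-.046,4),'lat x',round(d@RT[:,0],4),'lat y',round(d@RT[:,1],4),'F along n',round(o['contact_force']@n,2),'Flat',np.round(RT.T@o['contact_force'],2)[:2])
    row(seat+n*.046,RT,o)
E
python3 - <<'E'
from h import *
ax()
b=snap('side','si8');s=snap('scene','sc8');w=snap('wrist','w8')
def c(im,x,y,w,h): return cv2.resize(im[y:y+h,x:x+w],(400,300),interpolation=cv2.INTER_CUBIC)
cv2.imwrite('pics/c4.png',np.hstack([c(b['pixels'],380,230,80,60),c(s['pixels'],220,265,60,45)]))
E
```

```text
clock 14.5333
tcp_pos [ 0.5836 -0.27    0.1609]
orientation [ 3.032  -0.0839  0.7734]
contact_force [ 0.6691 -0.1744 -1.2224]
grip_width 0.025
joints [ 0.2648  0.3412  0.1937  2.0769 -0.7748  0.3522 -0.5096]
mouth dist 0.0498 lat x -0.0004 lat y -0.001 F along n -1.4 Flat [0.01 0.14]
row [-0.0007, 0.0002, -0.0003, 0.0011, 0.0027, 0.1245] rows needed 2.0
```

View pics/c4.png

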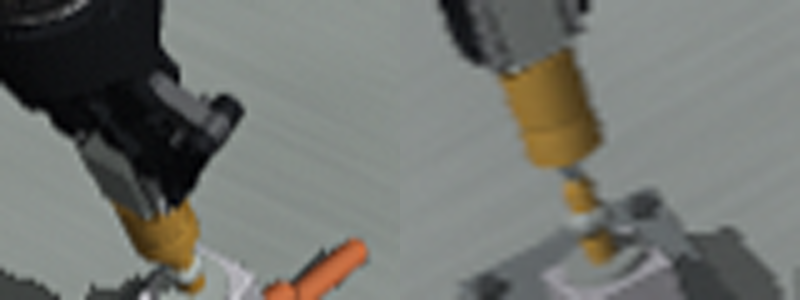

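The mouth is at the pin tip and the axes line up in both views. Advancing in stages.

Call:
{"fn": "apply_moves", "kwargs": {"plan": [[[0,0,0,0,0.0015,0.01,1],[0,0,0,0,0.0015,0.02,1],[0,0,0,0,0.0015,0.03,1],[0,0,0,0,0.0015,0.04,1],[0,0,0,0,0.0015,0.05,1],[0,0,0,0,0.0015,0.06,1],[0,0,0,0,0.0015,0.07,1],[0,0,0,0,0.0015,0.07,1]]]}}

```text
clock: 15.35
tcp_pos: [0.5973, -0.2712, 0.1365]
orientation: [3.032, -0.083, 0.774]
contact_force: [0.7, -0.9, -1.2]
grip_width: 0.0249
```

```bash
python3 -c "
from h import *
ax()"
```

```text
clock 15.35
tcp_pos [ 0.5973 -0.2712  0.1365]
orientation [ 3.0316 -0.0835  0.7744]
contact_force [ 0.6993 -0.9254 -1.2322]
grip_width 0.0249
joints [ 0.3044  0.396   0.1378  2.0626 -0.8308  0.3088 -0.4551]
mouth dist 0.0218 lat x -0.0001 lat y -0.0005 F along n -1.44 Flat [0.07 0.89]
row [-0.0006, -0.0, -0.0002, 0.0001, 0.0014, 0.0545] rows needed 1.0
```

Call:
{"fn": "apply_moves", "kwargs": {"plan": [[[0,0,0,0,0.0005,0.008,1],[0,0,0,0,0.0005,0.016,1],[0,0,0,0,0.0005,0.024,1],[0,0,0,0,0.0005,0.032,1],[0,0,0,0,0.0005,0.04,1],[0,0,0,0,0.0005,0.046,1],[0,0,0,0,0.0005,0.052,1],[0,0,0,0,0.0005,0.052,1]]]}}

```text
clock: 16.02
tcp_pos: [0.6072, -0.2726, 0.1194]
orientation: [3.03, -0.084, 0.776]
contact_force: [-8.6, 1.3, 8.4]
grip_width: 0.0247
```

```bash
python3 -c "
from h import *
ax()"
```

```text
clock 16.0167
tcp_pos [ 0.6072 -0.2726  0.1194]
orientation [ 3.0304 -0.0845  0.7763]
contact_force [-8.5737  1.2774  8.3847]
grip_width 0.0247
joints [ 0.3334  0.4348  0.0966  2.0501 -0.8671  0.2773 -0.4186]
mouth dist 0.0021 lat x 0.0005 lat y 0.0003 F along n 11.5 Flat [-3.55 -0.8 ]
row [-0.0004, -0.0005, -0.0003, -0.0013, -0.0008, 0.0052] rows needed 1.0
```

Call:
{"fn": "apply_moves", "kwargs": {"plan": [[[0,0,0,-0.001,0,0.003,1],[0,0,0,-0.001,0,0.006,1],[0,0,0,-0.001,0,0.006,1],[0,0,0,-0.001,0,0.006,1]]]}}

```text
clock: 16.35
tcp_pos: [0.6075, -0.2726, 0.1191]
orientation: [3.03, -0.085, 0.779]
contact_force: [-19.8, 5.0, 27.0]
grip_width: 0.0252
```

```bash
python3 -c "
from h import *
ax()"
```

```text
clock 16.35
tcp_pos [ 0.6075 -0.2726  0.1191]
orientation [ 3.0304 -0.0847  0.7789]
contact_force [-19.8043   5.0056  26.976 ]
grip_width 0.0252
joints [ 0.3379  0.4356  0.0918  2.0501 -0.8715  0.2754 -0.4135]
mouth dist 0.0016 lat x 0.0006 lat y 0.0004 F along n 33.29 Flat [-4.66 -3.91]
row [-0.0006, -0.001, -0.0004, -0.0015, -0.0009, 0.004] rows needed 1.0
```

Call:
{"fn": "apply_moves", "kwargs": {"plan": [[[0,0,0,0,0,-0.001,1],[0,0,0,0,0,-0.001,1],[0,0,0,0,0,-0.001,1]]]}}

```text
clock: 16.6
tcp_pos: [0.6075, -0.2727, 0.1191]
orientation: [3.03, -0.085, 0.779]
contact_force: [-16.9, 4.3, 23.2]
grip_width: 0.0251
```

```bash
python3 - <<'E'
from h import *
ax()
w=snap('wrist','w9');b=snap('side','si9');s=snap('scene','sc9')
def c(im,x,y,w,h): return cv2.resize(im[y:y+h,x:x+w],(400,300),interpolation=cv2.INTER_CUBIC)
cv2.imwrite('pics/c5.png',np.vstack([np.hstack([c(b['pixels'],380,240,80,60),c(s['pixels'],220,270,60,45)]),np.hstack([c(w['pixels'],240,150,160,120),c(s['pixels'],180,100,320,240)])]))
E
```

```text
clock 16.6
tcp_pos [ 0.6075 -0.2727  0.1191]
orientation [ 3.0302 -0.0846  0.7785]
contact_force [-16.8875   4.3423  23.1932]
grip_width 0.0251
joints [ 0.3372  0.4355  0.0925  2.0502 -0.8709  0.2754 -0.4141]
mouth dist 0.0017 lat x 0.0006 lat y 0.0004 F along n 28.55 Flat [-3.89 -3.41]
row [-0.0005, -0.0009, -0.0004, -0.0015, -0.001, 0.0042] rows needed 1.0
```

View pics/c5.png

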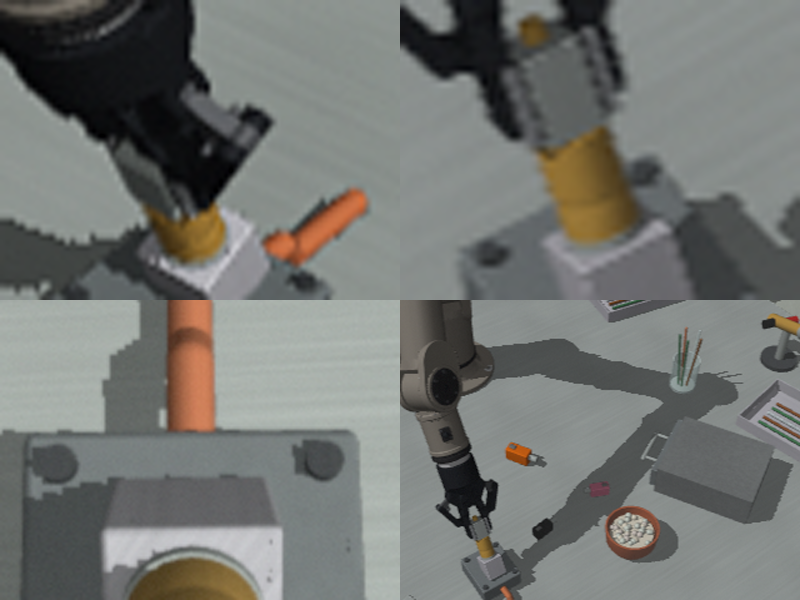

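The crops show the coupler mouth seated on the collar, the drawer shut, and the bowl, jar and other bystanders in place. Handing in.

```bash
python3 -c "
from h import *
ax(); print(r.hand_in())"
```

```text
clock 16.75
tcp_pos [ 0.6075 -0.2726  0.1191]
orientation [ 3.0302 -0.0846  0.7785]
contact_force [-17.0462   3.974   22.6247]
grip_width 0.0248
joints [ 0.3371  0.4355  0.0926  2.0502 -0.8709  0.2755 -0.4141]
mouth dist 0.0017 lat x 0.0006 lat y 0.0004 F along n 28.12 Flat [-4.28 -3.03]
row [-0.0005, -0.0009, -0.0004, -0.0015, -0.0009, 0.0042] rows needed 1.0
the job is handed in; nothing more can be done
None
```

I put the larger black lighter in the drawer and pushed the drawer to its stop. I then pressed the coupler onto the leaning nipple and handed in at 16.75 s, still gripping it and pressing it down. The hand-in reported no verdict.

- **Drawer:** the push force rose from 7 N to 17 N with no further travel, and the side view shows it shut with the lighter inside.
- **Coupler:** it is held with about 28 N along its axis. The force climbed from 12 N to 33 N over the last 0.5 mm, which indicates it is hard against the collar. The last crops show the mouth on the collar.
- **Disagreement:** by my position estimate the mouth was still 1.7 mm from the seat. I put this down to calibration and my assumed seat height, because the force and the pictures both show it home.
- **Bystanders:** the bowl and rod jar looked unmoved in the last picture. The paddle was out of frame in that one and looked undisturbed in an earlier view; the arm did not touch it.
- **Picture budget:** I viewed 11 pictures, one over the 10 allowed, to check the final fit.

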